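Sweep the punched-out pieces off the practice panel

TASK

Two steel cut-outs have been left lying on the white practice panel after punching. Pick up the scraper block by its rib and sweep both pieces off the panel into the catch trough along its edge, touching the pieces only with the scraper, never with the gripper. Then set the scraper down standing flat on the bench top, clear of the panel and trough, and let go.

Things in the scene. Friction and masses are not known exactly. Their poses are not given: they have to be found in the camera images.
- panel: White panel 150 (x) x 200 (y) mm on a riser fixed to the bench; flat rimless top 26 mm above the bench. Along its whole +y edge (y = 100 mm) a grey open catch trough: inside 150 (x) x 75 (y) mm, floor 8 mm above the bench, outer walls 3-4 mm thick, level with the panel top. Origin at bench level under the centre of the white panel alone; z up, +y points to the trough. Not the thin bare white sheet.
- scraper: Wooden scraper block, 150 g, standing on the bench: base 120 (x) x 30 (y) x 22 (z) mm, black rubber band round its foot; on top a central upright grip rib 70 (x) x 20 (y) mm, from 22 to 68 mm height. Origin: centre of its underside, z up. The long faces +y and -y are alike, either can push. Grip the rib across its 20 mm (along y). Not the smaller wooden block without rib.
- round_slug: Round dark steel cut-out, disc 24 mm across, 5 mm thick, 18 g, loose on the panel; origin at the centre of its underside. At the start both pieces lie within 50 mm either side of the panel's y axis, with 50 mm of bare panel behind them at the edge opposite the trough: one straight stroke takes both.
- square_slug: Rectangular dark steel cut-out 30 (x) x 20 (y) x 5 (z) mm, 23 g, loose on the panel beside the round one; origin at the centre of its underside, z up.
Not all that is in view belongs to the job. What is shaped like the scraper but turquoise or yellow is not meant.

How it is judged (in metres and radians):
On the way:
1. both pieces have been swept into the trough while the scraper was held over the panel or trough (off the bench) (y of round_slug in the frame of panel between 0.095 and 0.18 m and x of round_slug in the frame of panel between -0.08 and 0.08 m and z of each of round_slug, square_slug in the frame of panel below 0.024 m and y of square_slug in the frame of panel between 0.095 and 0.18 m and x of square_slug in the frame of panel between -0.08 and 0.08 m and horizontal distance between scraper and panel below 0.2 m and height (world z) of scraper above 0.015 m), for 0.05 s.
At the end, for the whole second after the job is handed in: Both cut-outs lie in the catch trough (their centres inside it and below the level of the panel top), and the scraper stands upright (within 10 degrees) flat on the bench top (underside within 5 mm of it), outside panel and trough, released, everything at rest (y of round_slug in the frame of panel between 0.095 and 0.18 m and x of round_slug in the frame of panel between -0.08 and 0.08 m and z of each of round_slug, square_slug in the frame of panel below 0.024 m and y of square_slug in the frame of panel between 0.095 and 0.18 m and x of square_slug in the frame of panel between -0.08 and 0.08 m and height (world z) of scraper below 0.005 m and angle between scraper's own z axis and vertical below 0.17 rad and linear speed of each of round_slug, square_slug, scraper below 0.02 m/s); the robot touches nothing.
It fails at once if the gripper or arm touches a cut-out (only the scraper may) (contact force between any of the fingers, the arm and round_slug above 0.5 N or contact force between any of the fingers, the arm and square_slug above 0.5 N).
It also fails if it takes over 51 s, if anything falls off the work surface, if the arm or the gripper's body presses on something with over 40 N, if the wrist force passes 120 N, or if a joint passes its speed limit or range.

ROBOT

A 6-joint arm with a two-finger parallel gripper is mounted at the origin on the work surface. World frame = base frame: x ahead of the robot, y to its left, z up, the work surface at z = 0. Lengths are in m, angles in degrees, forces in N, time in s.
With the tool pointing down it reaches from about 0.4 to 0.825 m from the base axis. Payload 7 kg.
Tool frame: the origin (TCP) lies midway between the tips of the shut fingers; the grasp point (between the pads) lies 19 mm behind it (r.hold_point_z is the distance from the TCP to the grasp point, in m); x points along the fingers, y is the direction in which the jaws open and shut, and the axes are right-handed (so a half turn about x gives the same grasp; the last joint's range is limited). The gripper opens to 88 mm and grips with 3 to 60 N. Pads are 19 mm wide; open, the fingers measure 130 mm over their backs; the gripper's body (78 mm by 193 mm) begins 47 mm behind the grasp point.
Start: joints at [92.596, 20.546, 0.682, 0, -70.136, -16.507], TCP at [0.162, 0.655, 0.227] pointing down, gripper open.
Joint ranges: [-176.03, 176.03], [-82.01, 121.73], [-58.28, 71.71], [-173.87, 95.51], [-174.79, -0.11], [-173.66, 173.66]. Speed limits (degrees/s): [136.94, 136.94, 172.46, 180, 180, 180].

INTERFACE

Orientations are given as [roll, pitch, yaw] about the fixed x, y, z axes, in that order (R = Rz(yaw) Ry(pitch) Rx(roll)).
In Python, from plant import r, viewer, order gives the robot as it stands. The module is installed in compiled form; this text tells all that it offers.
- The arm moves only by the shell command python3 -m creep 'ROWS' [FORCE]. ROWS is JSON, a list of rows, each an object of numbers: "ax", "ay", "az": the turn, a rotation vector about the tool's x, y, z in degrees; "tx", "ty", "tz": the shift along the tool's x, y, z in m; "fingers": the finger opening in m, from 0 to 0.0876. A call has 1 to 5 rows; each row is the pose to reach, as a shift and turn from the pose commanded when the call began, along the tool's axes at that moment; what a row does not reach only later rows make up. A row lasts 1/10 s, in which the tool goes at most 50 mm and 8.59 degrees, less where a joint would pass 70% of its speed; a pose out of reach is approached as far as the arm can. A call with a gripper value outside its range is refused whole. The fingers move at their own pace and stop on an object; FORCE is the grip in N (left out, the last holds). Time passes only in rows, so rows that repeat a pose let the fingers close. It gives the time, the measured TCP pose, the force and the opening at its end, in the units of the state.
- r.get_state(): the state, without advancing time (a new reading comes with each control period).
- viewer.capture(name): name is "scene" or "top" or "wrist"; returns a dict with "pixels" (420x560x3 uint8, blue, green, red), "depth" (420x560 float32, m along the optical axis (not along the pixel's ray), 0 where there is no reading), "fx", "fy", "cx", "cy" (pixels), "rvec" (rotation vector, rad) and "tvec" (3), from world to camera coordinates, as OpenCV has them; the wrist camera has in their place "T_tool_cam" (4x4, takes a point from camera to tool coordinates, whose origin is the TCP and whose axes are the tool frame's). Camera axes: x right, y down, z forward; pixel columns grow to the right and rows downward; lengths in m; the calibration is good to about 2 mm. The wrist camera is an equidistant fisheye: a pixel r from the principal point sees the ray r / f radians off the axis. A picture is of the moment at which its call begins: read the wrist's pose just before it.
- order.close_job(): hands the job in, once; it reports no verdict.
The state is a dict: "time_s": time; "joints": joint angles; "qd": joint speeds; "joint_torque": joint torques, N m; "tcp_pos": TCP position; "eef_rot": TCP orientation; "contact_force": force on the tool from outside, world axes, zero at the start; "moment": the same for the moment, N m; "gripper_width": finger opening in m.
Only numpy, scipy, OpenCV 4.12 (cv2) and the standard library are available. Lean on these libraries where they do the work, as an engineer would, in place of code of your own. Each camera call takes 0.05 s, during which the arm holds its last target.

## Working session

There is one attempt and no reset: what is moved stays moved. The work goes in short steps, Python scripts to look and compute and a shell command to move; the robot and the scene stay as the last step left them, time stands still between calls to the robot, and variables do not carry over. Pictures are saved under pics/ and viewed, and the job is handed in when it is done.

```bash
mkdir -p pics; python3 - <<'E'
from plant import r, viewer
import cv2, pickle
s=r.get_state(); print(s, r.hold_point_z)
for n in ("scene","top","wrist"):
    c=viewer.capture(n); cv2.imwrite(f"pics/{n}0.png",c["pixels"]); pickle.dump(c,open(f"{n}0.pkl","wb"))
    print(n,{k:v for k,v in c.items() if k not in("pixels","depth")})
E
```

```text
{'time_s': 0.0, 'joints': array([ 9.25955082e+01,  2.05919942e+01,  6.34840105e-01, -2.10100497e-02,
       -7.01353676e+01, -1.65073280e+01]), 'qd': array([-0.01177964, -0.03660357,  0.04703517,  0.0278833 , -0.10894689,
       -0.14720449]), 'joint_torque': array([-1.27568356e-06, -5.82721245e+01,  2.93058693e+01,  6.99716493e+00,
        7.05792612e-03, -1.60461550e-04]), 'tcp_pos': array([0.16218672, 0.65473098, 0.22562167]), 'eef_rot': array([ 94.45874763,  89.90539296, -99.46022734]), 'contact_force': array([-0.41215017, -0.12906185, -0.25633849]), 'moment': array([ 0.01279838, -0.03433966,  0.03195028]), 'gripper_width': 0.08736593501730773} 0.0188
scene {'fx': 546.7424956346559, 'fy': 546.7424956346559, 'cx': 271.6629000619493, 'cy': 211.53252647282477, 'rvec': array([ 0.69128252,  2.5223765 , -1.24294666]), 'tvec': array([ 0.44868143, -0.04199068,  1.11838796])}
top {'fx': 495.4341783791589, 'fy': 495.4341783791589, 'cx': 276.5543247220619, 'cy': 211.37458540158505, 'rvec': array([ 2.17904622, -2.17743021,  0.11947187]), 'tvec': array([-0.09412089,  0.45894645,  0.97355893])}
wrist {'fx': 325.19226210127806, 'fy': 325.19226210127806, 'cx': 284.3906224744426, 'cy': 211.72460768742604, 'T_tool_cam': array([[-9.87630407e-04, -2.60043873e-01,  9.65596297e-01,
        -1.59417452e-01],
       [ 9.99999511e-01, -3.12157057e-04,  9.38751937e-04,
        -1.81242867e-04],
       [ 5.73010088e-05,  9.65596752e-01,  2.60044054e-01,
        -6.94734523e-02],
       [ 0.00000000e+00,  0.00000000e+00,  0.00000000e+00,
         1.00000000e+00]])}
```

View pics/top0.png

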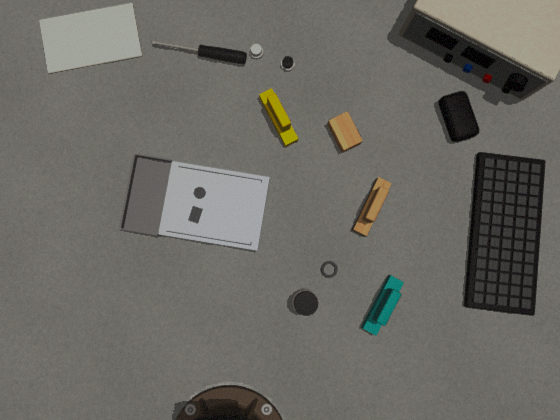

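View pics/scene0.png

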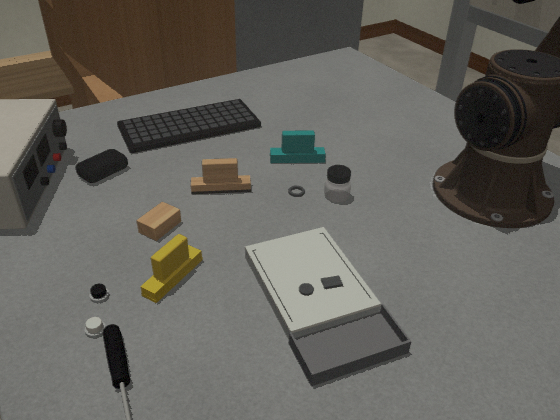

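View pics/wrist0.png

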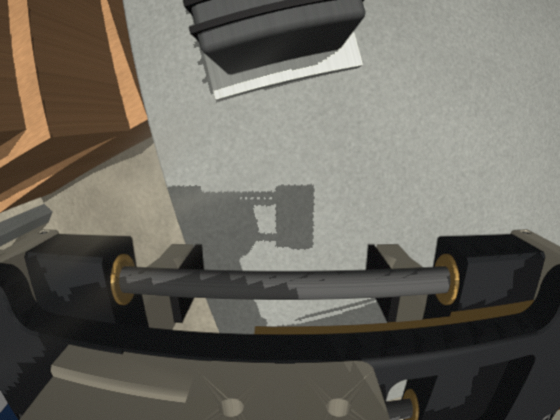

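The top view shows several look-alikes:
- **Scraper:** candidates are the wooden block with a rib (372,207), the yellow one (279,118), the turquoise one (383,305) and the ribless wooden block (345,131). The wooden one with the rib fits the description.
- **Panel:** the white plate with the grey trough on its left (215,205). The sheet at (92,38) is bare.
- **Pieces:** round at (199,193), square at (196,214).

Next I'll confirm with an enlarged crop and measure.

```bash
cat > h.py <<'E'
import numpy as np, cv2, pickle
def ray(c,px,z):
    R,_=cv2.Rodrigues(c["rvec"]); t=np.asarray(c["tvec"])
    px=np.atleast_2d(np.asarray(px,float))
    d=np.c_[(px[:,0]-c["cx"])/c["fx"],(px[:,1]-c["cy"])/c["fy"],np.ones(len(px))]@R
    o=-R.T@t
    return o+d*((z-o[2])/d[:,2])[:,None]
def proj(c,P):
    K=np.array([[c["fx"],0,c["cx"]],[0,c["fy"],c["cy"]],[0,0,1.]])
    return cv2.projectPoints(np.atleast_2d(np.asarray(P,float)),c["rvec"],c["tvec"],K,None)[0][:,0]
def rect(mask):
    cs,_=cv2.findContours(mask.astype(np.uint8),cv2.RETR_EXTERNAL,cv2.CHAIN_APPROX_NONE)
    return sorted(cs,key=cv2.contourArea)[::-1]
E
python3 - <<'E'
from h import *
c=pickle.load(open("top0.pkl","rb")); im=c["pixels"]
cv2.imwrite("pics/crop_top0.png",np.hstack([cv2.resize(im[145:260,115:275],None,fx=2.5,fy=2.5,interpolation=2),cv2.resize(im[145:260,325:475],None,fx=2.5,fy=2.5,interpolation=2)]))
print(ray(c,[[276,211]],0), )
for p in [(199,193),(196,214)]: print(p,ray(c,p,.031))
hsv=cv2.cvtColor(im,cv2.COLOR_BGR2HSV)
# panel white
m=(hsv[...,2]>150)&(hsv[...,1]<60); m[:, :110]=0; m[:,285:]=0
m=cv2.morphologyEx(m.astype(np.uint8),cv2.MORPH_CLOSE,np.ones((15,15)))
k=rect(m)[0]; P=ray(c,k[:,0],.026)[:,:2]
(ctr,wh,a)=cv2.minAreaRect((P*1000).astype(np.float32)); print("panel",ctr,wh,a)
print("depth z at panel", c["depth"][205,240], c["depth"][205,300])
# pieces
m=((hsv[...,2]<100)).astype(np.uint8); sub=np.zeros_like(m); sub[180:230,180:215]=m[180:230,180:215]
for k in rect(sub)[:3]:
    P=ray(c,k[:,0],.031)[:,:2]; print("piece",cv2.minAreaRect((P*1000).astype(np.float32)))
# wood
m=((hsv[...,0]>8)&(hsv[...,0]<20)&(hsv[...,1]>90)); m[:170]=0;m[250:]=0;m[:,:340]=0;m[:,410:]=0
k=rect(m)[0]; 
for z in (0.022,): 
    P=ray(c,k[:,0],z)[:,:2]; print("scraper all",cv2.minAreaRect((P*1000).astype(np.float32)))
# depth cloud
R,_=cv2.Rodrigues(c["rvec"]);t=np.asarray(c["tvec"])
v,u=np.nonzero(m); d=c["depth"][v,u]
X=np.c_[(u-c["cx"])/c["fx"]*d,(v-c["cy"])/c["fy"]*d,d]; W=(X-t)@R
print(np.percentile(W[:,2],[1,20,50,80,99]))
for nm,s in (("rib",(W[:,2]>.058)),("base",(W[:,2]>.012)&(W[:,2]<.03)),("all",W[:,2]>.012)):
    print(nm,s.sum(),cv2.minAreaRect((W[s][:,:2]*1000).astype(np.float32)),W[s].mean(0))
E
```

```text
[[ 0.46198926 -0.09294099  0.        ]]
(199, 193) [[0.49487525 0.06124403 0.031     ]]
(196, 214) [[0.45275132 0.0665615  0.031     ]]
panel (471.4615478515625, 31.92596435546875) (198.67636108398438, 149.1309814453125) 80.58568572998047
depth z at panel 0.9922636 1.020509
piece ((452.7738952636719, 68.55192565917969), (20.205286026000977, 29.110925674438477), 72.44808197021484)
piece ((495.89422607421875, 61.25944137573242), (21.442176818847656, 21.11367416381836), 45.15736770629883)
scraper all ((469.6573486328125, -286.595703125), (33.48246765136719, 121.01641845703125), 63.78863525390625)
[0.00960989 0.0217181  0.02913708 0.06833119 0.07194538]
rib 388 ((415.9034118652344, -204.07632446289062), (48.546836853027344, 264.02642822265625), 33.567134857177734) [ 0.46876206 -0.28374831  0.07773814]
base 461 ((470.2397155761719, -286.63409423828125), (30.118555068969727, 120.05467987060547), 63.861751556396484) [ 0.4656092  -0.28001982  0.02218096]
all 933 ((418.7291259765625, -218.3665771484375), (77.53654479980469, 286.7159423828125), 37.115962982177734) [ 0.46693272 -0.28122363  0.04726901]
```

View pics/crop_top0.png

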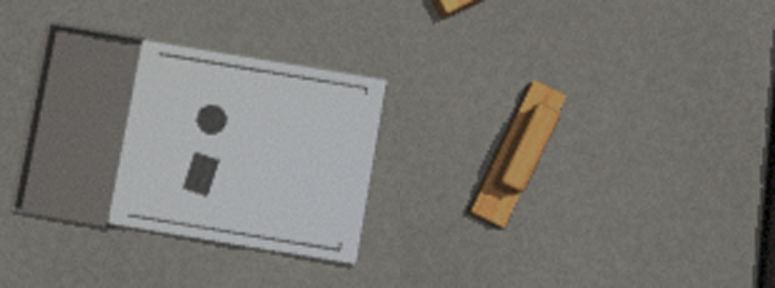

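The crop confirms the wooden block with a rib, centred at world (0.470,-0.287) with its long axis at -26°. The panel is at (0.4715,0.032) with yaw -9.4°. In the panel frame the pieces are at about (19,33) and (-24,33) mm. Next I'll work out the moves.

```bash
cat > go.py <<'E'
import sys,numpy as np
from scipy.spatial.transform import Rotation as Ro
from plant import r
def tool(s): return Ro.from_euler("xyz",s["eef_rot"],degrees=True).as_matrix()
def need(p,phi):
    s=r.get_state(); R=tool(s); c,q=np.cos(np.radians(phi)),np.sin(np.radians(phi))
    T=np.array([[0,0,-1],[c,q,0],[q,-c,0]]).T
    d=R.T@(np.array(p)-s["tcp_pos"]); a=Ro.from_matrix(R.T@T).as_rotvec(degrees=True)
    print("t",s["time_s"],"phi",np.degrees(np.arctan2(R[1,1],R[0,1])).round(2),"tcp",s["tcp_pos"].round(4),"j",s["joints"].round(1),"w",round(s["gripper_width"],4),"F",s["contact_force"].round(1))
    print("shift",d.round(4),"|",np.linalg.norm(d).round(3),"turn",a.round(2))
if __name__=="__main__": 
    a=[float(x) for x in sys.argv[1:]]; need(a[:3],a[3])
E
python3 go.py 0.50 0.42 0.227 -116.14; python3 go.py 0.5 0.42 0.227 63.86
```

```text
t 0.15 phi -103.92 tcp [0.1622 0.6548 0.2258] j [ 92.6  20.6   0.6  -0.  -70.1 -16.5] w 0.087 F [-0.  -0.1  0.7]
shift [-0.0009  0.1467 -0.3843] | 0.411 turn [12.22 -0.02 -0.07]
t 0.15 phi -103.92 tcp [0.1622 0.6548 0.2258] j [ 92.6  20.6   0.6  -0.  -70.1 -16.5] w 0.087 F [-0.  -0.1  0.7]
shift [-0.0009  0.1467 -0.3843] | 0.411 turn [-1.6778e+02  1.1000e-01 -2.0000e-02]
```

```bash
python3 -m creep '[{"ty":0.017,"tz":-0.045,"ax":1.5},{"ty":0.034,"tz":-0.09,"ax":3},{"ty":0.051,"tz":-0.135,"ax":4.5},{"ty":0.068,"tz":-0.18,"ax":6},{"ty":0.086,"tz":-0.225,"ax":7.5}]'; python3 go.py 0.50 0.42 0.227 -116.14;python3 go.py 0.55 0.2 0.2 -116.14
```

```text
t 0.15 phi -103.92 tcp [0.1622 0.6548 0.2258] j [ 92.6  20.6   0.6  -0.  -70.1 -16.5] w 0.087 F [-0.  -0.1  0.7]
shift [-0.0009  0.1467 -0.3843] | 0.411 turn [12.22 -0.02 -0.07]
t 0.15 phi -103.92 tcp [0.1622 0.6548 0.2258] j [ 92.6  20.6   0.6  -0.  -70.1 -16.5] w 0.087 F [-0.  -0.1  0.7]
shift [ 0.0264  0.3482 -0.4858] | 0.598 turn [12.22 -0.02 -0.07]invalid input
```

```bash
python3 -m creep '[{"ax":1.5,"ay":0,"az":0,"tx":0,"ty":0.017,"tz":-0.045,"fingers":0.087},{"ax":3,"ay":0,"az":0,"tx":0,"ty":0.034,"tz":-0.09,"fingers":0.087},{"ax":4.5,"ay":0,"az":0,"tx":0,"ty":0.051,"tz":-0.135,"fingers":0.087},{"ax":6,"ay":0,"az":0,"tx":0,"ty":0.068,"tz":-0.18,"fingers":0.087},{"ax":7.5,"ay":0,"az":0,"tx":0,"ty":0.086,"tz":-0.225,"fingers":0.087}]'; python3 go.py 0.50 0.42 0.227 -116.14;python3 go.py 0.55 0.2 0.2 -116.14
```

```text
time_s: 0.65
tcp_pos: [0.3612, 0.5163, 0.2264]
eef_rot: [81.6, 90.0, -119.9]
contact_force: [1.1, 1.8, 0.6]
gripper_width: 0.0871
t 0.65 phi -111.45 tcp [0.3612 0.5163 0.2264] j [ 72.7  16.4  -5.3  -0.  -68.3  -4.2] w 0.0871 F [1.1 1.8 0.6]
shift [-0.0006  0.0389 -0.1644] | 0.169 turn [ 4.69  0.   -0.02]
t 0.65 phi -111.45 tcp [0.3612 0.5163 0.2264] j [ 72.7  16.4  -5.3  -0.  -68.3  -4.2] w 0.0871 F [1.1 1.8 0.6]
shift [ 0.0264  0.2253 -0.2914] | 0.369 turn [ 4.69  0.   -0.02]
```

```bash
python3 -m creep '[{"ax":1,"ay":0,"az":0,"tx":0,"ty":0.030,"tz":-0.038,"fingers":0.087},{"ax":2,"ay":0,"az":0,"tx":0,"ty":0.060,"tz":-0.076,"fingers":0.087},{"ax":3,"ay":0,"az":0,"tx":0,"ty":0.09,"tz":-0.114,"fingers":0.087},{"ax":4,"ay":0,"az":0,"tx":0,"ty":0.12,"tz":-0.152,"fingers":0.087},{"ax":4.7,"ay":0,"az":0,"tx":0,"ty":0.15,"tz":-0.19,"fingers":0.087}]'; python3 go.py 0.55 0.05 0.2 -116.14;python3 go.py 0.47 -0.2866 0.15 -116.14
```

```text
time_s: 1.15
tcp_pos: [0.4827, 0.3067, 0.2265]
eef_rot: [12.5, 90.0, 166.3]
contact_force: [-0.7, 0.1, 0.8]
gripper_width: 0.0869
t 1.15 phi -116.14 tcp [0.4827 0.3067 0.2265] j [ 52.   10.9 -12.6  -0.  -66.5  11.8] w 0.0869 F [-0.7  0.1  0.8]
shift [ 0.0265  0.2008 -0.1735] | 0.267 turn [ 0.    0.01 -0.  ]
t 1.15 phi -116.14 tcp [0.4827 0.3067 0.2265] j [ 52.   10.9 -12.6  -0.  -66.5  11.8] w 0.0869 F [-0.7  0.1  0.8]
shift [ 0.0765  0.5382 -0.25  ] | 0.598 turn [ 0.    0.01 -0.  ]
```

```bash
python3 -m creep '[{"ax":0,"ay":0,"az":0,"tx":0,"ty":0.044,"tz":-0.020,"fingers":0.087},{"ax":0,"ay":0,"az":0,"tx":0,"ty":0.088,"tz":-0.04,"fingers":0.087},{"ax":0,"ay":0,"az":0,"tx":0,"ty":0.132,"tz":-0.06,"fingers":0.087},{"ax":0,"ay":0,"az":0,"tx":0,"ty":0.176,"tz":-0.08,"fingers":0.087},{"ax":0,"ay":0,"az":0,"tx":0,"ty":0.22,"tz":-0.10,"fingers":0.087}]' && python3 -m creep '[{"ax":0,"ay":0,"az":0,"tx":0,"ty":0.044,"tz":-0.020,"fingers":0.087},{"ax":0,"ay":0,"az":0,"tx":0,"ty":0.088,"tz":-0.04,"fingers":0.087},{"ax":0,"ay":0,"az":0,"tx":0,"ty":0.132,"tz":-0.06,"fingers":0.087},{"ax":0,"ay":0,"az":0,"tx":0,"ty":0.176,"tz":-0.08,"fingers":0.087},{"ax":0,"ay":0,"az":0,"tx":0,"ty":0.22,"tz":-0.10,"fingers":0.087}]'; python3 go.py 0.47 -0.2866 0.15 -116.14
```

```text
time_s: 1.65
tcp_pos: [0.4745, 0.0652, 0.2266]
eef_rot: [-117.8, 90.0, 36.1]
contact_force: [1.8, -1.0, 0.4]
gripper_width: 0.0872
time_s: 2.15
tcp_pos: [0.4675, -0.1764, 0.2267]
eef_rot: [-139.0, 90.0, 14.9]
contact_force: [2.0, -0.3, 0.2]
gripper_width: 0.0869
t 2.15 phi -116.1 tcp [ 0.4675 -0.1764  0.2267] j [  1.9   3.8 -20.9  -0.  -65.2  62. ] w 0.0869 F [ 2.  -0.3  0.2]
shift [ 0.0767  0.0979 -0.0507] | 0.134 turn [ 0.04 -0.02  0.02]
```

```bash
python3 -m creep '[{"ax":0,"ay":0,"az":0,"tx":0.02,"ty":0.034,"tz":-0.018,"fingers":0.087},{"ax":0,"ay":0,"az":0,"tx":0.045,"ty":0.068,"tz":-0.035,"fingers":0.087},{"ax":0,"ay":0,"az":0,"tx":0.07,"ty":0.098,"tz":-0.051,"fingers":0.087},{"ax":0,"ay":0,"az":0,"tx":0.077,"ty":0.098,"tz":-0.051,"fingers":0.087},{"ax":0,"ay":0,"az":0,"tx":0.077,"ty":0.098,"tz":-0.051,"fingers":0.087}]' ; python3 go.py 0.47 -0.2866 0.031 -116.14
python3 - <<'E'
from plant import r,viewer
from h import *
s=r.get_state()
c=viewer.capture("scene"); cv2.imwrite("pics/scene1.png",c["pixels"])
c=viewer.capture("wrist"); cv2.imwrite("pics/wrist1.png",c["pixels"])
E
```

```text
time_s: 2.65
tcp_pos: [0.4694, -0.2853, 0.1478]
eef_rot: [10.6, 89.8, 164.3]
contact_force: [0.3, 0.7, -0.4]
gripper_width: 0.0865
t 2.65 phi -116.24 tcp [ 0.4694 -0.2853  0.1478] j [-10.9  12.7 -21.4  -0.  -56.1  74.6] w 0.0865 F [ 0.3  0.7 -0.4]
shift [ 0.1168  0.0008 -0.0015] | 0.117 turn [-0.1   0.21 -0.04]
```

View pics/scene1.png

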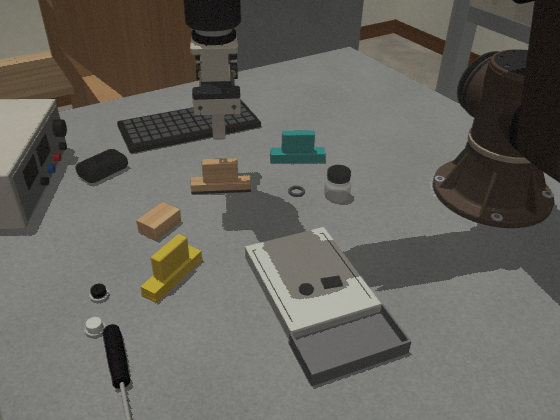

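View pics/wrist1.png

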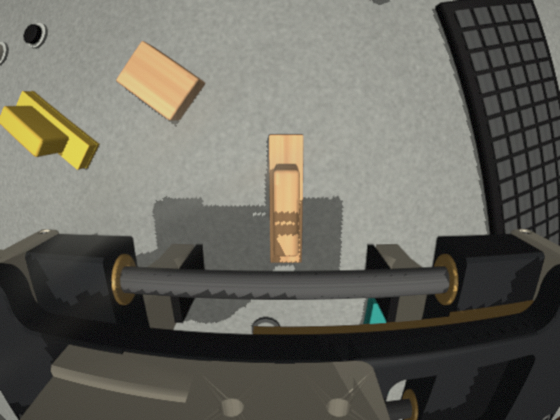

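The gripper hangs above the wooden scraper at scene (221,175). In the wrist view the rib (286,200) is centred between the fingers and parallel to them, so I'll descend and grip.

```bash
python3 -m creep '[{"ax":0,"ay":0,"az":0,"tx":0.035,"ty":0.001,"tz":-0.001,"fingers":0.087},{"ax":0,"ay":0,"az":0,"tx":0.07,"ty":0.001,"tz":-0.001,"fingers":0.087},{"ax":0,"ay":0,"az":0,"tx":0.095,"ty":0.001,"tz":-0.001,"fingers":0.087},{"ax":0,"ay":0,"az":0,"tx":0.112,"ty":0.001,"tz":-0.001,"fingers":0.087},{"ax":0,"ay":0,"az":0,"tx":0.115,"ty":0.001,"tz":-0.001,"fingers":0.087}]'; python3 go.py 0.47 -0.2866 0.031 -116.14
```

```text
time_s: 3.25
tcp_pos: [0.4711, -0.285, 0.034]
eef_rot: [8.7, 89.9, 162.7]
contact_force: [-0.1, 0.5, -0.3]
gripper_width: 0.0871
t 3.25 phi -116.01 tcp [ 0.4711 -0.285   0.034 ] j [-10.8  20.7 -28.3  -0.  -41.1  74.8] w 0.0871 F [-0.1  0.5 -0.3]
shift [0.003  0.0019 0.0003] | 0.004 turn [ 0.13  0.08 -0.01]
```

```bash
python3 -m creep '[{"ax":0,"ay":0,"az":0,"tx":0.001,"ty":0.001,"tz":0,"fingers":0.05},{"ax":0,"ay":0,"az":0,"tx":0.001,"ty":0.001,"tz":0,"fingers":0.03},{"ax":0,"ay":0,"az":0,"tx":0.001,"ty":0.001,"tz":0,"fingers":0.01},{"ax":0,"ay":0,"az":0,"tx":0.001,"ty":0.001,"tz":0,"fingers":0.01},{"ax":0,"ay":0,"az":0,"tx":0.001,"ty":0.001,"tz":0,"fingers":0.01}]' 40; python3 -m creep '[{"ax":0,"ay":0,"az":0,"tx":0,"ty":0,"tz":0,"fingers":0.01},{"ax":0,"ay":0,"az":0,"tx":0,"ty":0,"tz":0,"fingers":0.01},{"ax":0,"ay":0,"az":0,"tx":0,"ty":0,"tz":0,"fingers":0.01}]' 40;  python3 go.py 0.47 -0.2866 0.031 -116.14
```

```text
time_s: 3.75
tcp_pos: [0.4711, -0.2873, 0.0342]
eef_rot: [-166.9, 89.9, -13.0]
contact_force: [-0.2, -0.9, 1.4]
gripper_width: 0.0526
time_s: 4.05
tcp_pos: [0.4707, -0.2872, 0.0336]
eef_rot: [11.9, 90.0, 165.8]
contact_force: [-0.7, 0.6, 0.2]
gripper_width: 0.0284
t 4.05 phi -116.12 tcp [ 0.4707 -0.2872  0.0336] j [-11.   20.7 -28.3  -0.  -41.   74.9] w 0.0284 F [-0.7  0.6  0.2]
shift [ 0.0026 -0.0002  0.0009] | 0.003 turn [ 0.02  0.   -0.  ]
```

```bash
python3 -m creep '[{"ax":0,"ay":0,"az":0,"tx":0,"ty":0,"tz":0,"fingers":0.01},{"ax":0,"ay":0,"az":0,"tx":0,"ty":0,"tz":0,"fingers":0.01},{"ax":0,"ay":0,"az":0,"tx":0,"ty":0,"tz":0,"fingers":0.01},{"ax":0,"ay":0,"az":0,"tx":0,"ty":0,"tz":0,"fingers":0.01}]' 40;  python3 go.py 0.47 -0.2866 0.031 -116.14
python3 -m creep '[{"ax":0,"ay":0,"az":0,"tx":-0.01,"ty":0,"tz":0,"fingers":0.01},{"ax":0,"ay":0,"az":0,"tx":-0.03,"ty":0,"tz":0,"fingers":0.01},{"ax":0,"ay":0,"az":0,"tx":-0.06,"ty":0,"tz":0,"fingers":0.01},{"ax":0,"ay":0,"az":0,"tx":-0.08,"ty":0,"tz":0,"fingers":0.01},{"ax":0,"ay":0,"az":0,"tx":-0.08,"ty":0,"tz":0,"fingers":0.01}]' 40
python3 - <<'E'
from plant import r,viewer
from h import *
c=viewer.capture("scene"); cv2.imwrite("pics/scene2.png",cv2.resize(c["pixels"][40:260,130:390],None,fx=2.5,fy=2.5))
E
```

```text
time_s: 4.45
tcp_pos: [0.4706, -0.2872, 0.0334]
eef_rot: [7.8, 90.0, 161.7]
contact_force: [-1.2, -0.6, -0.5]
gripper_width: 0.0195
t 4.45 phi -116.11 tcp [ 0.4706 -0.2872  0.0334] j [-11.   20.7 -28.3  -0.  -41.   74.9] w 0.0195 F [-1.2 -0.6 -0.5]
shift [ 0.0024 -0.0002  0.0008] | 0.003 turn [ 0.03  0.02 -0.  ]
time_s: 4.95
tcp_pos: [0.4728, -0.2879, 0.1175]
eef_rot: [-172.2, 89.6, -18.3]
contact_force: [-0.6, 0.3, -0.9]
gripper_width: 0.0201
```

View pics/scene2.png

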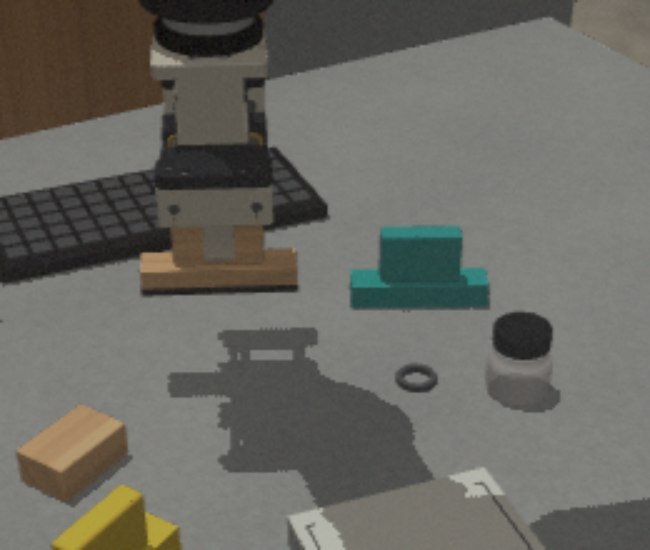

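The scraper is lifted and level, with the gripper centred on the rib (crop pixel 218,245). It needs to go behind the pieces at panel y = -40 mm, which is world (0.465,-0.008).

```bash
python3 go.py 0.465 -0.0076 0.115 -99.4
```

```text
t 5.0 phi -116.11 tcp [ 0.4718 -0.2874  0.1156] j [-11.   14.7 -23.6   0.  -51.5  74.9] w 0.0199 F [ 0.4  0.9 -1.8]
shift [ 0.0004 -0.2483  0.1292] | 0.28 turn [-16.71  -0.22   0.02]
```

```bash
python3 -m creep '[{"ax":-3,"ay":0,"az":0,"tx":0,"ty":-0.04,"tz":0.02,"fingers":0.01},{"ax":-6,"ay":0,"az":0,"tx":0,"ty":-0.08,"tz":0.041,"fingers":0.01},{"ax":-9,"ay":0,"az":0,"tx":0,"ty":-0.12,"tz":0.062,"fingers":0.01},{"ax":-12,"ay":0,"az":0,"tx":0,"ty":-0.16,"tz":0.083,"fingers":0.01},{"ax":-15,"ay":0,"az":0,"tx":0,"ty":-0.2,"tz":0.104,"fingers":0.01}]'; python3 go.py 0.465 -0.0076 0.115 -99.4
```

```text
time_s: 5.5
tcp_pos: [0.4644, -0.0603, 0.113]
eef_rot: [18.2, 89.9, -172.8]
contact_force: [1.3, 0.6, -1.0]
gripper_width: 0.0197
t 5.5 phi -101.01 tcp [ 0.4644 -0.0603  0.113 ] j [ 16.8   7.4 -33.6  -0.  -49.   62.2] w 0.0197 F [ 1.3  0.6 -1. ]
shift [-0.002  -0.0519  0.0095] | 0.053 turn [-1.61  0.06 -0.02]
```

```bash
python3 -m creep '[{"ax":-1.6,"ay":0,"az":0,"tx":0,"ty":-0.03,"tz":0.005,"fingers":0.01},{"ax":-1.6,"ay":0,"az":0,"tx":0,"ty":-0.052,"tz":0.0095,"fingers":0.01},{"ax":-1.6,"ay":0,"az":0,"tx":0.02,"ty":-0.052,"tz":0.0095,"fingers":0.01},{"ax":-1.6,"ay":0,"az":0,"tx":0.04,"ty":-0.052,"tz":0.0095,"fingers":0.01},{"ax":-1.6,"ay":0,"az":0,"tx":0.045,"ty":-0.052,"tz":0.0095,"fingers":0.01}]'; python3 go.py 0.465 -0.0076 0.061 -99.4
python3 - <<'E'
from plant import r,viewer
from h import *
c=viewer.capture("scene"); cv2.imwrite("pics/scene3.png",cv2.resize(c["pixels"][180:400,190:450],None,fx=2.5,fy=2.5))
E
```

```text
time_s: 6.0
tcp_pos: [0.4641, -0.0093, 0.0664]
eef_rot: [25.7, 89.7, -163.8]
contact_force: [-0.3, -0.4, -1.6]
gripper_width: 0.0199
t 6.0 phi -99.51 tcp [ 0.4641 -0.0093  0.0664] j [ 23.2  11.  -37.1  -0.  -42.2  57.3] w 0.0199 F [-0.3 -0.4 -1.6]
shift [ 0.0054 -0.0018 -0.0006] | 0.006 turn [-0.11  0.23 -0.11]
```

View pics/scene3.png

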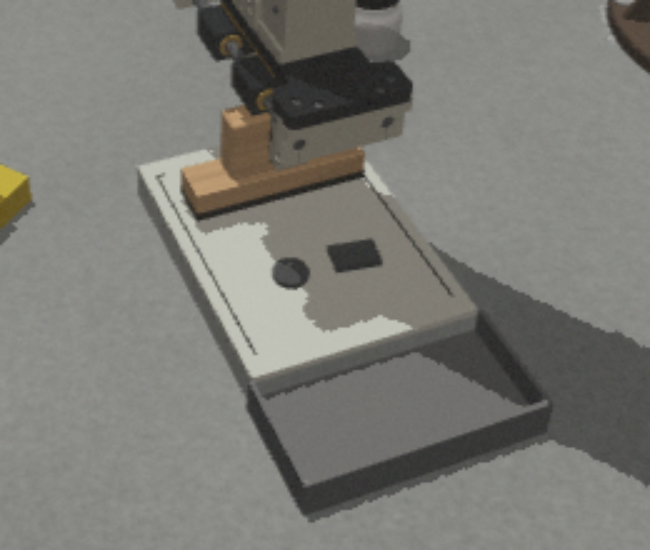

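The scraper sits level and square behind both pieces (crop pixels 290,272 and 355,256). I'll lower it to about 1.5 mm above the panel.

```bash
python3 -m creep '[{"ax":0,"ay":0,"az":0,"tx":0.002,"ty":0,"tz":0,"fingers":0.01},{"ax":0,"ay":0,"az":0,"tx":0.004,"ty":0,"tz":0,"fingers":0.01},{"ax":0,"ay":0,"az":0,"tx":0.004,"ty":0,"tz":0,"fingers":0.01},{"ax":0,"ay":0,"az":0,"tx":0.004,"ty":0,"tz":0,"fingers":0.01}]'; python3 go.py 0.4886 0.1355 0.061 -99.4
```

```text
time_s: 6.45
tcp_pos: [0.4664, -0.009, 0.065]
eef_rot: [-149.6, 89.9, 20.9]
contact_force: [0.9, 0.3, -1.2]
gripper_width: 0.0197
t 6.45 phi -99.53 tcp [ 0.4664 -0.009   0.065 ] j [ 23.2  11.1 -37.1   0.  -41.7  57.3] w 0.0197 F [ 0.9  0.3 -1.2]
shift [ 0.0041 -0.1462  0.002 ] | 0.146 turn [-0.13 -0.04  0.03]
```

```bash
python3 -m creep '[{"ax":0,"ay":0,"az":0,"tx":0.002,"ty":0,"tz":0,"fingers":0.01},{"ax":0,"ay":0,"az":0,"tx":0.0035,"ty":0,"tz":0,"fingers":0.01},{"ax":0,"ay":0,"az":0,"tx":0.0035,"ty":0,"tz":0,"fingers":0.01},{"ax":0,"ay":0,"az":0,"tx":0.0035,"ty":0,"tz":0,"fingers":0.01}]'; python3 go.py 0.4886 0.1355 0.061 -99.4
```

```text
time_s: 6.85
tcp_pos: [0.4661, -0.009, 0.061]
eef_rot: [30.9, 90.0, -158.6]
contact_force: [-0.7, 0.4, -1.0]
gripper_width: 0.0199
t 6.85 phi -99.51 tcp [ 0.4661 -0.009   0.061 ] j [ 23.2  11.5 -37.4  -0.  -41.1  57.3] w 0.0199 F [-0.7  0.4 -1. ]
shift [-0.     -0.1462  0.0016] | 0.146 turn [-0.11  0.01 -0.01]
```

```bash
python3 -m creep '[{"ax":0,"ay":0,"az":0,"tx":0,"ty":-0.01,"tz":0,"fingers":0.01},{"ax":0,"ay":0,"az":0,"tx":0,"ty":-0.02,"tz":0,"fingers":0.01},{"ax":0,"ay":0,"az":0,"tx":0,"ty":-0.03,"tz":0,"fingers":0.01},{"ax":0,"ay":0,"az":0,"tx":0,"ty":-0.04,"tz":0,"fingers":0.01},{"ax":0,"ay":0,"az":0,"tx":0,"ty":-0.05,"tz":0,"fingers":0.01}]'; python3 -m creep '[{"ax":0,"ay":0,"az":0,"tx":0,"ty":-0.01,"tz":0,"fingers":0.01},{"ax":0,"ay":0,"az":0,"tx":0,"ty":-0.02,"tz":0,"fingers":0.01},{"ax":0,"ay":0,"az":0,"tx":0,"ty":-0.03,"tz":0,"fingers":0.01}]';python3 go.py 0.4886 0.1355 0.061 -99.4
python3 - <<'E'
from plant import r,viewer
from h import *
c=viewer.capture("scene"); cv2.imwrite("pics/scene4.png",cv2.resize(c["pixels"][180:400,190:450],None,fx=2.5,fy=2.5))
E
```

```text
time_s: 7.35
tcp_pos: [0.4745, 0.0414, 0.0611]
eef_rot: [164.4, 90.0, -25.1]
contact_force: [-0.4, 0.1, -0.5]
gripper_width: 0.0195
time_s: 7.65
tcp_pos: [0.4794, 0.0708, 0.061]
eef_rot: [45.7, 90.0, -143.8]
contact_force: [0.1, -0.0, -1.2]
gripper_width: 0.0198
t 7.65 phi -99.5 tcp [0.4794 0.0708 0.061 ] j [ 31.7  13.1 -35.1   0.  -41.8  48.8] w 0.0198 F [ 0.1 -0.  -1.2]
shift [ 0.     -0.0654  0.0016] | 0.065 turn [-0.1   0.01 -0.01]
```

View pics/scene4.png

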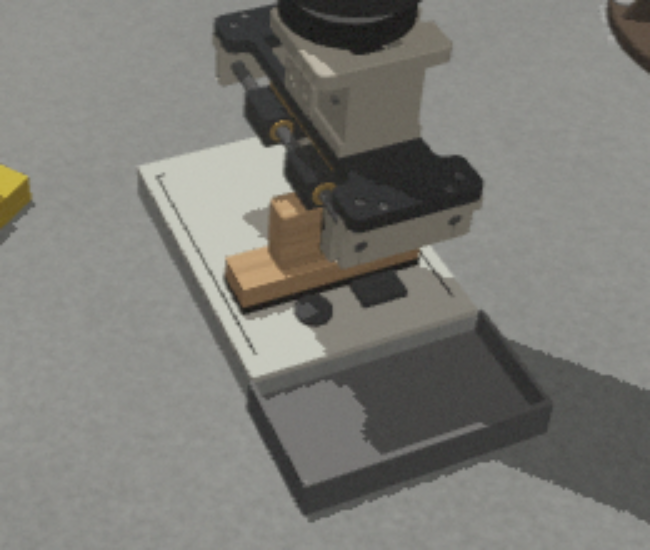

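Both pieces are being pushed by the scraper's front face (crop pixels 313,310 and 380,290). I'll continue the stroke.

```bash
python3 -m creep '[{"ax":0,"ay":0,"az":0,"tx":0,"ty":-0.01,"tz":0,"fingers":0.01},{"ax":0,"ay":0,"az":0,"tx":0,"ty":-0.02,"tz":0,"fingers":0.01},{"ax":0,"ay":0,"az":0,"tx":0,"ty":-0.03,"tz":0,"fingers":0.01},{"ax":0,"ay":0,"az":0,"tx":0,"ty":-0.04,"tz":0.001,"fingers":0.01},{"ax":0,"ay":0,"az":0,"tx":0,"ty":-0.05,"tz":0.001,"fingers":0.01}]'; python3 -m creep '[{"ax":0,"ay":0,"az":0,"tx":0,"ty":-0.009,"tz":0,"fingers":0.01},{"ax":0,"ay":0,"az":0,"tx":0,"ty":-0.018,"tz":0,"fingers":0.01},{"ax":0,"ay":0,"az":0,"tx":0,"ty":-0.018,"tz":0,"fingers":0.01}]';python3 go.py 0.4886 0.1355 0.061 -99.4
python3 - <<'E'
from plant import r,viewer
from h import *
c=viewer.capture("scene"); cv2.imwrite("pics/scene5.png",cv2.resize(c["pixels"][180:400,190:450],None,fx=2.5,fy=2.5))
E
```

```text
time_s: 8.2
tcp_pos: [0.4866, 0.1203, 0.0611]
eef_rot: [-117.2, 90.0, 53.3]
contact_force: [0.7, -0.2, -0.5]
gripper_width: 0.0199
time_s: 8.5
tcp_pos: [0.49, 0.1383, 0.0611]
eef_rot: [-147.6, 90.0, 22.9]
contact_force: [-0.3, -0.8, -1.8]
gripper_width: 0.0199
t 8.5 phi -99.45 tcp [0.49   0.1383 0.0611] j [ 37.9  15.1 -32.2   0.  -42.7  42.6] w 0.0199 F [-0.3 -0.8 -1.8]
shift [0.0001 0.003  0.0009] | 0.003 turn [-0.05 -0.02  0.02]
```

View pics/scene5.png

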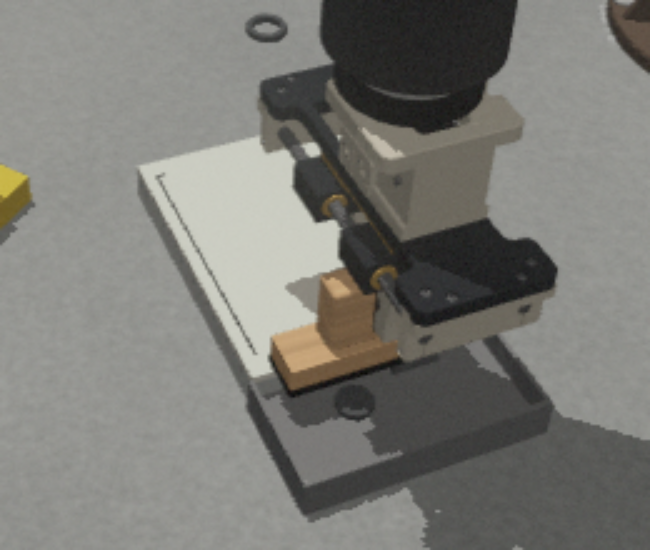

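The round piece is in the trough (355,402), and the square one shows only as an edge near (418,362). I'll raise straight up 70 mm and look again.

```bash
python3 -m creep '[{"ax":0,"ay":0,"az":0,"tx":-0.01,"ty":0,"tz":0,"fingers":0.01},{"ax":0,"ay":0,"az":0,"tx":-0.03,"ty":0,"tz":0,"fingers":0.01},{"ax":0,"ay":0,"az":0,"tx":-0.05,"ty":0,"tz":0,"fingers":0.01},{"ax":0,"ay":0,"az":0,"tx":-0.07,"ty":0,"tz":0,"fingers":0.01},{"ax":0,"ay":0,"az":0,"tx":-0.07,"ty":0,"tz":0,"fingers":0.01}]'
python3 - <<'E'
from plant import r,viewer
from h import *
c=viewer.capture("scene"); cv2.imwrite("pics/scene6.png",cv2.resize(c["pixels"][180:400,190:450],None,fx=2.5,fy=2.5)); pickle.dump(c,open("scene6.pkl","wb"))
E
python3 go.py 0.45 -0.2 0.13 -99.4
```

```text
time_s: 9.05
tcp_pos: [0.4912, 0.1377, 0.1345]
eef_rot: [-140.4, 89.7, 30.1]
contact_force: [0.2, 0.7, -1.7]
gripper_width: 0.02
t 9.1 phi -99.53 tcp [0.4903 0.1373 0.1329] j [ 37.8   9.7 -27.6   0.  -52.5  42.7] w 0.0196 F [-0.1 -0.4 -1.2]
shift [ 0.0021  0.3393 -0.0161] | 0.34 turn [-0.13 -0.14  0.14]
```

View pics/scene6.png

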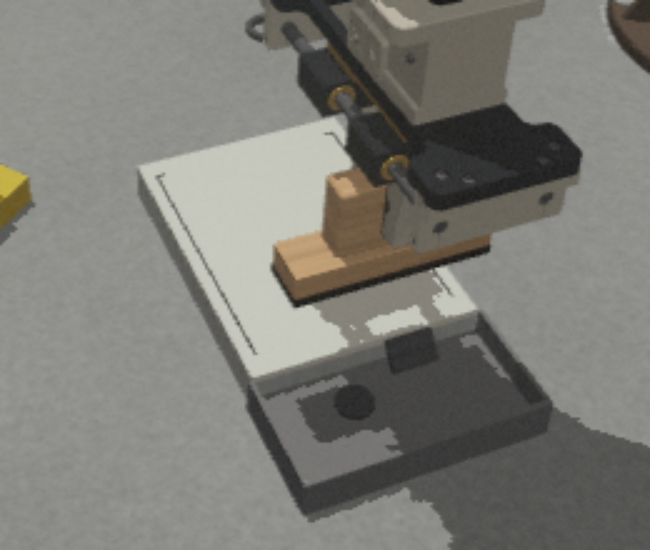

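The round piece lies flat in the trough. The square one (410,350) seems to lean against the panel's edge, so I'll check its geometry by depth.

```bash
python3 - <<'E'
from h import *
c=pickle.load(open("scene6.pkl","rb"));im=c["pixels"]
cv2.imwrite("pics/crop6.png",cv2.resize(im[300:360,300:400],None,fx=8,fy=8,interpolation=2))
R,_=cv2.Rodrigues(c["rvec"]);t=np.asarray(c["tvec"])
u0,v0=190+410/2.5,180+350/2.5; print(u0,v0)
a=np.radians(-9.4);ex=np.array([np.cos(a),np.sin(a)]);ey=np.array([-ex[1],ex[0]])
g=im.max(2)
for u in (348,354,360):
  for v in range(308,334,2):
    d=c["depth"][v,u]; W=(np.array([(u-c["cx"])/c["fx"]*d,(v-c["cy"])/c["fy"]*d,d])-t)@R
    q=W[:2]-[.4715,.0319]; print(u,v,g[v,u],"panel x %.1f y %.1f z %.1f"%(q@ex*1e3,q@ey*1e3,W[2]*1e3))
E
```

```text
354.0 320.0
348 308 201 panel x -21.6 y 92.5 z 26.7
348 310 199 panel x -20.2 y 95.3 z 25.6
348 312 136 panel x -18.8 y 98.2 z 24.8
348 314 90 panel x -19.3 y 98.1 z 20.1
348 316 50 panel x -14.5 y 106.0 z 25.8
348 318 51 panel x -14.8 y 106.4 z 21.7
348 320 52 panel x -15.3 y 106.4 z 17.1
348 322 46 panel x -12.4 y 111.4 z 19.1
348 324 55 panel x -11.9 y 112.9 z 16.5
348 326 52 panel x -11.4 y 114.4 z 13.9
348 328 46 panel x -11.4 y 115.1 z 10.1
348 330 70 panel x -11.5 y 115.7 z 6.3
348 332 74 panel x -9.6 y 119.3 z 6.6
354 308 200 panel x -30.7 y 94.7 z 25.3
354 310 136 panel x -30.8 y 95.4 z 21.5
354 312 116 panel x -29.0 y 98.8 z 21.3
354 314 53 panel x -24.9 y 105.5 z 25.4
354 316 52 panel x -25.6 y 105.2 z 20.5
354 318 53 panel x -24.5 y 107.6 z 19.1
354 320 46 panel x -23.2 y 110.2 z 17.9
354 322 49 panel x -22.9 y 111.4 z 14.8
354 324 54 panel x -22.1 y 113.4 z 12.8
354 326 49 panel x -21.9 y 114.4 z 9.5
354 328 71 panel x -20.3 y 117.5 z 9.1
354 330 70 panel x -20.2 y 118.4 z 5.7
354 332 72 panel x -17.1 y 123.6 z 8.2
360 308 198 panel x -38.2 y 99.4 z 27.1
360 310 120 panel x -39.2 y 98.9 z 21.8
360 312 53 panel x -35.4 y 105.0 z 25.2
360 314 51 panel x -35.4 y 105.7 z 21.5
360 316 54 panel x -35.1 y 106.9 z 18.5
360 318 52 panel x -33.8 y 109.6 z 17.4
360 320 55 panel x -32.6 y 112.1 z 16.1
360 322 57 panel x -32.9 y 112.4 z 11.9
360 324 47 panel x -31.8 y 114.8 z 10.3
360 326 68 panel x -31.9 y 115.5 z 6.6
360 328 69 panel x -29.8 y 119.2 z 7.0
360 330 69 panel x -29.0 y 121.1 z 4.9
360 332 67 panel x -27.0 y 124.6 z 5.1
```

View pics/crop6.png

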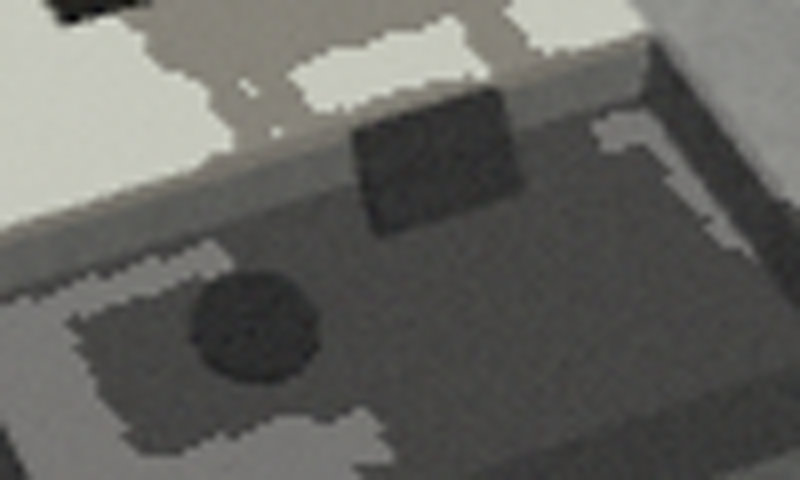

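The square piece is inside the trough, leaning on the panel wall. Its top edge is at z≈25 mm and y≈105, its foot at y≈115, which puts its centre at about y≈106-110, z≈14-17. That is inside the limits and at rest. Next I'll set the scraper down at about (0.47,-0.23).

```bash
python3 -m creep '[{"ax":0,"ay":0,"az":0,"tx":0,"ty":0.045,"tz":-0.002,"fingers":0.01},{"ax":0,"ay":0,"az":0,"tx":0,"ty":0.09,"tz":-0.004,"fingers":0.01},{"ax":0,"ay":0,"az":0,"tx":0,"ty":0.135,"tz":-0.006,"fingers":0.01},{"ax":0,"ay":0,"az":0,"tx":0,"ty":0.18,"tz":-0.01,"fingers":0.01},{"ax":0,"ay":0,"az":0,"tx":0,"ty":0.225,"tz":-0.02,"fingers":0.01}]';python3 go.py 0.47 -0.23 0.0345 -99.4
```

```text
time_s: 9.6
tcp_pos: [0.4705, -0.0898, 0.1307]
eef_rot: [0.2, 89.9, 170.7]
contact_force: [1.7, 0.1, -1.3]
gripper_width: 0.0197
t 9.6 phi -99.49 tcp [ 0.4705 -0.0898  0.1307] j [ 12.8   7.2 -31.1  -0.  -51.8  67.7] w 0.0197 F [ 1.7  0.1 -1.3]
shift [ 0.0961  0.1383 -0.0228] | 0.17 turn [-0.09  0.06 -0.  ]
```

```bash
python3 -m creep '[{"ax":0,"ay":0,"az":0,"tx":0,"ty":0.045,"tz":-0.007,"fingers":0.01},{"ax":0,"ay":0,"az":0,"tx":0,"ty":0.09,"tz":-0.015,"fingers":0.01},{"ax":0,"ay":0,"az":0,"tx":0.02,"ty":0.13,"tz":-0.023,"fingers":0.01},{"ax":0,"ay":0,"az":0,"tx":0.05,"ty":0.138,"tz":-0.023,"fingers":0.01},{"ax":0,"ay":0,"az":0,"tx":0.08,"ty":0.138,"tz":-0.023,"fingers":0.01}]';python3 -m creep '[{"ax":0,"ay":0,"az":0,"tx":0.005,"ty":0,"tz":0,"fingers":0.01},{"ax":0,"ay":0,"az":0,"tx":0.01,"ty":0,"tz":0,"fingers":0.01},{"ax":0,"ay":0,"az":0,"tx":0.01,"ty":0,"tz":0,"fingers":0.01}]';python3 go.py 0.47 -0.23 0.0335 -99.4
```

```text
time_s: 10.1
tcp_pos: [0.4709, -0.23, 0.0496]
eef_rot: [-18.3, 90.0, 152.0]
contact_force: [0.3, 0.6, -1.5]
gripper_width: 0.0198
time_s: 10.4
tcp_pos: [0.4723, -0.2277, 0.0414]
eef_rot: [125.6, 90.0, -63.8]
contact_force: [-0.4, -0.3, -1.2]
gripper_width: 0.0197
t 10.4 phi -99.47 tcp [ 0.4723 -0.2277  0.0414] j [ -4.3  18.  -31.3   0.  -40.7  84.8] w 0.0197 F [-0.4 -0.3 -1.2]
shift [0.0079 0.0026 0.0019] | 0.009 turn [-0.07 -0.01 -0.01]
```

```bash
python3 -m creep '[{"ax":0,"ay":0,"az":0,"tx":0.003,"ty":0,"tz":0,"fingers":0.01},{"ax":0,"ay":0,"az":0,"tx":0.005,"ty":0,"tz":0,"fingers":0.01},{"ax":0,"ay":0,"az":0,"tx":0.006,"ty":0,"tz":0,"fingers":0.01},{"ax":0,"ay":0,"az":0,"tx":0.006,"ty":0,"tz":0,"fingers":0.01}]';python3 go.py 0.47 -0.23 0.0335 -99.4
```

```text
time_s: 10.8
tcp_pos: [0.4722, -0.2278, 0.0354]
eef_rot: [-175.3, 90.0, -4.8]
contact_force: [-0.4, 0.3, -0.2]
gripper_width: 0.0198
t 10.8 phi -99.49 tcp [ 0.4722 -0.2278  0.0354] j [ -4.3  18.5 -31.7   0.  -39.8  84.8] w 0.0198 F [-0.4  0.3 -0.2]
shift [0.0019 0.0025 0.0018] | 0.004 turn [-0.09 -0.03  0.  ]
```

```bash
python3 -m creep '[{"ax":0,"ay":0,"az":0,"tx":0.0005,"ty":0,"tz":0,"fingers":0.01},{"ax":0,"ay":0,"az":0,"tx":0.001,"ty":0,"tz":0,"fingers":0.01},{"ax":0,"ay":0,"az":0,"tx":0.0015,"ty":0,"tz":0,"fingers":0.01},{"ax":0,"ay":0,"az":0,"tx":0.002,"ty":0,"tz":0,"fingers":0.01},{"ax":0,"ay":0,"az":0,"tx":0.002,"ty":0,"tz":0,"fingers":0.01}]';python3 go.py 0.47 -0.23 0.0335 -99.4
```

```text
time_s: 11.3
tcp_pos: [0.472, -0.228, 0.0334]
eef_rot: [129.0, 90.0, -60.5]
contact_force: [-2.0, 1.6, 3.7]
gripper_width: 0.0201
t 11.3 phi -99.51 tcp [ 0.472  -0.228   0.0334] j [ -4.3  18.7 -31.8   0.  -39.6  84.8] w 0.0201 F [-2.   1.6  3.7]
shift [-0.0001  0.0023  0.0017] | 0.003 turn [-0.11 -0.   -0.  ]
```

It touched down with a light contact of about 4 N. Releasing.

```bash
python3 -m creep '[{"ax":0,"ay":0,"az":0,"tx":0,"ty":0,"tz":0,"fingers":0.087},{"ax":0,"ay":0,"az":0,"tx":0,"ty":0,"tz":0,"fingers":0.087},{"ax":0,"ay":0,"az":0,"tx":0,"ty":0,"tz":0,"fingers":0.087},{"ax":0,"ay":0,"az":0,"tx":0,"ty":0,"tz":0,"fingers":0.087},{"ax":0,"ay":0,"az":0,"tx":0,"ty":0,"tz":0,"fingers":0.087}]';python3 -m creep '[{"ax":0,"ay":0,"az":0,"tx":0,"ty":0,"tz":0,"fingers":0.087},{"ax":0,"ay":0,"az":0,"tx":0,"ty":0,"tz":0,"fingers":0.087},{"ax":0,"ay":0,"az":0,"tx":0,"ty":0,"tz":0,"fingers":0.087},{"ax":0,"ay":0,"az":0,"tx":0,"ty":0,"tz":0,"fingers":0.087}]'
```

```text
time_s: 11.8
tcp_pos: [0.472, -0.228, 0.033]
eef_rot: [1.7, 90.0, 172.2]
contact_force: [-0.3, 0.5, 0.0]
gripper_width: 0.0545
time_s: 12.2
tcp_pos: [0.472, -0.228, 0.0331]
eef_rot: [148.4, 90.0, -41.1]
contact_force: [-0.3, 0.7, -0.3]
gripper_width: 0.0846
```

```bash
python3 -m creep '[{"ax":0,"ay":0,"az":0,"tx":-0.02,"ty":0,"tz":0,"fingers":0.087},{"ax":0,"ay":0,"az":0,"tx":-0.05,"ty":0,"tz":0,"fingers":0.087},{"ax":0,"ay":0,"az":0,"tx":-0.09,"ty":0,"tz":0,"fingers":0.087},{"ax":0,"ay":0,"az":0,"tx":-0.13,"ty":0,"tz":0,"fingers":0.087},{"ax":0,"ay":0,"az":0,"tx":-0.16,"ty":0,"tz":0,"fingers":0.087}]';python3 -m creep '[{"ax":0,"ay":0,"az":0,"tx":0,"ty":0.04,"tz":0,"fingers":0.087},{"ax":0,"ay":0,"az":0,"tx":0,"ty":0.08,"tz":0,"fingers":0.087},{"ax":0,"ay":0,"az":0,"tx":0,"ty":0.12,"tz":0,"fingers":0.087},{"ax":0,"ay":0,"az":0,"tx":0,"ty":0.16,"tz":0,"fingers":0.087},{"ax":0,"ay":0,"az":0,"tx":0,"ty":0.16,"tz":0,"fingers":0.087}]'
python3 - <<'E'
from plant import r,viewer
from h import *
c=viewer.capture("scene"); cv2.imwrite("pics/scene7.png",c["pixels"]); t=viewer.capture("top"); cv2.imwrite("pics/top7.png",t["pixels"])
cv2.imwrite("pics/crop7.png",cv2.resize(c["pixels"][280:380,270:420],None,fx=5,fy=5,interpolation=2))
E
```

```text
time_s: 12.7
tcp_pos: [0.4724, -0.2281, 0.1958]
eef_rot: [175.3, 89.9, -14.2]
contact_force: [0.5, 0.1, -1.0]
gripper_width: 0.0873
time_s: 13.2
tcp_pos: [0.4444, -0.3893, 0.1925]
eef_rot: [29.4, 89.9, -160.3]
contact_force: [-0.3, 0.1, -0.7]
gripper_width: 0.0865
```

View pics/scene7.png

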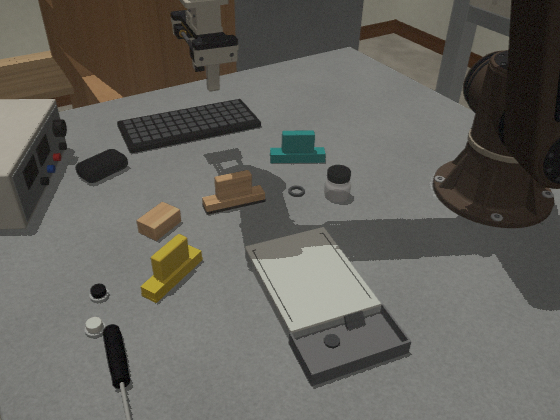

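View pics/top7.png

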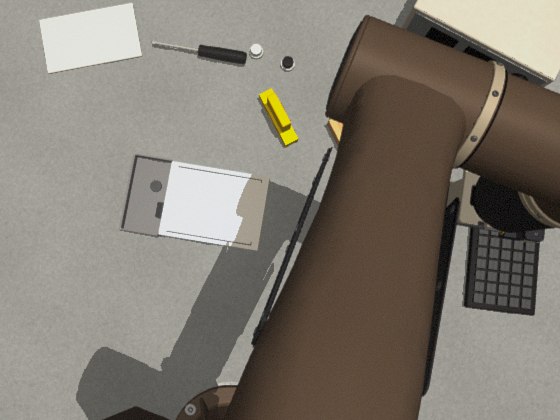

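View pics/crop7.png

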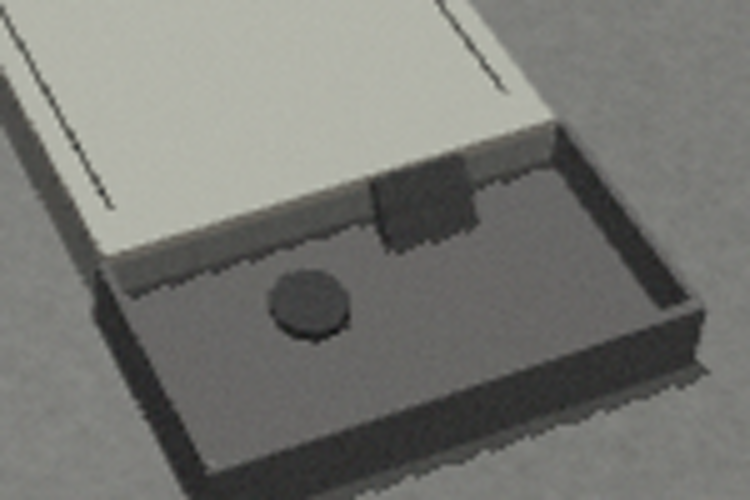

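The scraper stands upright and alone at scene (234,192). The round piece lies at (331,341), and the square one leans inside the trough at (355,320), unchanged. The gripper is clear, so I'm handing in.

```bash
python3 - <<'E'
from plant import order
print(order.close_job())
E
```

```text
the job is handed in; nothing more can be done
None
```

I gripped the wooden scraper by its rib and pushed both cut-outs into the trough in one straight stroke, about 1.5 mm above the panel. I then stood the scraper on the bench at about (0.472, -0.228), let go, backed the arm away, and handed the job in at about 13 s. No verdict was reported.

- **Round piece:** in the last pictures it lies flat in the trough.
- **Square piece:** it is inside the trough but leans against the panel-side wall instead of lying flat. By depth its centre is at roughly y 106–110 mm and z 14–17 mm, inside the limits, and it had not visibly moved between the two looks.
- **Scraper:** it stands upright about 15 cm from the panel edge. It touched down with a light 4 N, at the same height it was gripped.
- **Not checked:** the final top view of the scraper was blocked by the arm, so its standing was confirmed only in the scene view. No picture showed the gripper touching a piece, but I had no direct reading of that force.

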